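# Load the inverted imager and hold its focus lever at the third click

### The arm

A 7-joint arm with a two-finger parallel gripper is mounted at the origin on the work surface. World frame = base frame: x ahead of the robot, y to its left, z up, the work surface at z = 0. Lengths are in m, angles in rad, forces in N, time in s.
With the tool pointing down it reaches from about 0.425 to 0.875 m from the base axis. Payload 4.7 kg.
Tool frame: the origin (TCP) lies midway between the tips of the shut fingers; the grasp point (between the pads) lies 19 mm behind it; z points along the fingers, y is the line along which they close (so a half turn about z gives the same grasp; the last joint's range is limited). The gripper opens to 87 mm and grips with 3 to 60 N. Pads are 19 mm wide; open, the fingers measure 117 mm over their backs; the gripper's body (75 mm by 190 mm) begins 51 mm behind the grasp point.
Start: joints at [1.12, 0.321, -0.07, 1.45, 0.023, 1.371, -0.057], TCP at [0.291, -0.581, 0.223] pointing down, gripper open.
Joint ranges: [-2.86, 2.86], [-0.3, 2.09], [-1.38, 1.24], [0.06, 2.45], [-1.56, 4.7], [0.09, 2.05], [-2.69, 2.69]. Speed limits (rad/s): [2.57, 2.57, 3.14, 3.14, 3.14, 3.14, 3.14].

### API

Orientations are given as a rotation vector (axis times angle).
In Python, from bench import monitor, cams, workorder gives the robot as it stands.
- The arm moves only by the tool move_arm, never from a script. Its arguments are lists of equal length, an entry for each row: "slide": the shift along the tool's x, y, z in cm, a list of three; "roll": the turn about the tool's z in rad. In form: {"slide": [[dx, dy, dz], ...], "roll": [roll, ...]}. A call has 1 to 20 rows; each row is the pose to reach, as a shift and turn from the pose commanded when the call began, along the tool's axes at that moment; what a row does not reach only later rows make up. A row lasts 1/10 s, in which the tool goes at most 50 mm and 8.59 degrees, less where a joint would pass 70% of its speed; a pose out of reach is approached as far as the arm can. A call with a gripper value outside its range is refused whole. "gripper" is the finger opening in cm, from 0 to 8.7, set as the call begins (left out, the last holds). The fingers move at their own pace and stop on an object; "squeeze" is the grip in N (left out, the last holds). Time passes only in rows, so rows that repeat a pose let the fingers close. It gives the time, the measured TCP pose, the force, the opening and the grip force at its end, in the units of the state.
- monitor.get_state(): the state, without advancing time (a new reading comes with each control period).
- cams.get_image(name): name is "scene" or "top" or "wrist"; returns the picture (384x512x3 uint8, red, green, blue); there is no depth.
- cams.get_calibration(name): a dict with "mtx" (3x3 intrinsics, pixels), "R" (3x3) and "t" (3): a world point X has camera coordinates R X + t. Camera axes: x right, y down, z forward; pixel columns grow to the right and rows downward; lengths in m; the calibration is good to about 2 mm. The wrist camera is an equidistant fisheye: a pixel r from the principal point sees the ray r / f radians off the axis. A picture is of the moment at which its call begins: read the wrist's pose just before it. get_calibration takes no time and is no camera call; for the wrist camera it gives the pose at the moment of the call.
- workorder.close_job(): hands the job in; it is judged then, once.
The state is a dict: "time": time; "joint_positions": joint angles; "qd": joint speeds; "joint_torque": joint torques, N m; "position": TCP position; "tool_rot": TCP orientation; "ft_force": force on the tool from outside, world axes, zero at the start; "torque": the same for the moment, N m; "grip_width": opening from 0.0 (shut) to 1.0 (fully open); "grip_force": force on a finger pad.
Only numpy, scipy, OpenCV 4.12 (cv2) and the standard library are available. Lean on these libraries where they do the work, as an engineer would, in place of code of your own. Each camera call takes 0.05 s, during which the arm holds its last target. There are 200 camera calls.

### The job

Finish loading the imager: lay the large spacer ring flat on the carrier that is already in the pocket between the four posts, let go, then lay the cover disc on it, knob up, and let go. Then swing the focus lever exactly three clicks away from its rest, never going over the fourth click, and finish while holding it there for the exposure: it springs back if let go, so the program ends with the fingers still pressing on the lever. Leave everything else on the bench where it stands.

Things in the scene. Friction and masses are not known exactly. Their poses are not given: they have to be found in the camera images.
- imager: Low white box fixed to the bench, 200 (x) x 300 (y) x 60 mm high, origin at the centre of its underside, z up; its front (-x, dark display) faces roughly to the robot. On top: to the left (+y) the pocket between four posts, to the right (-y) the focus lever. Gaps between the posts, 31 mm wide or more, face along its x and y: fingers closing along its x or y can carry a disc right down.
- pocket (a point): Centre of the pocket's floor, (-20, 80, 60) mm in the imager's frame, same axes. Four 12 mm square posts stand on the pocket's diagonals (45, 135, 225, 315 degrees from the imager's x), inner faces 32 mm from the centre, 46 mm high, the top 8 mm sloping outward as a lead-in. The 60 mm discs have 2 mm play all round.
- carrier: Plain aluminium disc, 60 mm diameter, 12 mm thick, loose, already lying in the pocket. Origin at the centre of its underside.
- spacer: Large black flat ring, 60 mm outer, 36 mm inner diameter, 12 mm thick, about 40 g, lying flat on the bench left or right of the imager. Origin at the centre of its underside, z up. Seated, its underside lies 12 mm above the pocket's floor.
- cover: Black solid disc, 60 mm diameter, 12 mm thick, with a central round knob of 22 mm diameter that rises 14 mm more (26 mm over all), about 70 g, lying knob up on the bench on the other side of the imager. Origin at the centre of its underside, z up. Seated on the spacer, its underside lies 24 mm above the pocket's floor.
- focus_lever (a joint): Lever angle, rad, about the upright axis at lever_pivot: 0 at rest, grows counter-clockwise from above (handle to the imager's -y, away from the pocket), ends at 0.9. A sprung pawl rides over a tooth at 0.1, 0.3, 0.5, 0.7 (clicks 1 to 4) into notches at 0.2, 0.4, 0.6 (third click), 0.8. The clicks do not latch: let go, it springs back to 0.
- lever_pivot (a point): Upright axis of the focus lever, on the imager's top face: (30, -72, 60) mm in the imager's frame, same axes. A spring pushes the lever back, about 4.5 N at the handle at 0 and 7 N at 0.6. At rest and in each notch the push needed to go on rises sharply by 3 to 6 N (foot of the next tooth), then falls over the tooth, lowest just before the next notch.
- lever_handle (a point): On the axis of the lever's upright round black post (14 mm diameter), 90 mm from the pivot's axis, 45 mm above the imager's top; the post is free all round from 18 mm (top of the 16 mm wide lever arm) to 65 mm above the imager's top. At rest it lies at (-56, -45) mm in the imager's frame: from the pivot along the imager's -x, turned 0.3 rad to the pocket's side.
- bottle_a: Bystander: clear bottle with a blue cap, 72 mm diameter, 160 mm high; origin under its centre, as for all bystanders.
- bottle_b: Bystander: a second such bottle.
- tub: Bystander: white round tub with a red lid, 100 mm diameter, 100 mm high.
- beaker: Bystander: empty glass beaker, 56 mm diameter, 75 mm high.
- dish: Bystander: shallow glass dish, 84 mm diameter, 14 mm high.
- small_ring: Bystander: small black ring, 40 mm outer diameter, 8 mm thick; too small for the pocket, not the spacer.
- tip_rack: Bystander: pipette-tip rack, blue and white box 80 x 120 x 46 mm high.
- scoop: Bystander: steel scoop 150 mm long, lying flat.
Mind the look-alikes: they are no part of the job. Leave any purple or turquoise look-alike of the spacer alone.

How it is judged:
By the outcome, as a careful person would: the job done as asked, in the order asked, and still so for the second after the job is handed in, while the arm keeps its last pose, push and grip.
It also fails if it takes over 72 s, if anything falls off the work surface, if the arm or the gripper's body presses on something with over 40 N, if the wrist force passes 120 N, or if a joint passes its speed limit or range.

## Working session

There is one attempt and no reset: what is moved stays moved. The work goes in short steps, Python scripts to look and compute and a tool call to move; the robot and the scene stay as the last step left them, time stands still between calls to the robot, and variables do not carry over. Pictures are saved under pics/ and viewed, at most 10 in all, crops included, and the job is handed in when it is done.

Besides the shell and the picture viewer there is one more tool, called as name(argument=value, ...), one argument or row to a line, values as JSON. move_arm: Moves the arm, as the interface text tells. Its arguments: {"type":"object","properties":{"slide":{"type":"array","items":{"type":"array","items":{"type":"number"}}},"roll":{"type":"array","items":{"type":"number"}},"gripper":{"type":"number"},"squeeze":{"type":"number"}},"required":["slide","roll"]}

```bash
mkdir -p pics
python3 - <<'E'
from bench import monitor,cams
import cv2,numpy as np
np.set_printoptions(precision=4,suppress=True)
s=monitor.get_state();print(s)
for n in("top","scene"):
    im=cams.get_image(n);cv2.imwrite(f"pics/{n}0.png",im[:,:,::-1]);cv2.imwrite(f"pics/{n}0x.png",cv2.resize(im[:,:,::-1],(800,600),interpolation=cv2.INTER_CUBIC))
    print(cams.get_calibration(n))
E
```

```text
{'time': 0.0, 'joint_positions': array([ 1.1201,  0.3218, -0.0701,  1.4517,  0.0226,  1.3708, -0.0569]), 'qd': array([ 0.0002,  0.0003,  0.0006,  0.0007, -0.0003, -0.0002, -0.0007]), 'joint_torque': array([  0.0008, -49.1283,  -0.4036, -31.2527,  -0.0642,   0.0438,
         0.0002]), 'position': array([ 0.291 , -0.5806,  0.2215]), 'tool_rot': array([-3.0554, -0.7231,  0.0009]), 'ft_force': array([-0.0052, -0.7184,  0.7238]), 'torque': array([ 0.0185, -0.0243,  0.0226]), 'grip_force': 0.0, 'grip_width': 0.9971405696615767}
{'mtx': array([[477.5866,   0.    , 250.8445],
       [  0.    , 477.5866, 189.6545],
       [  0.    ,   0.    ,   1.    ]]), 'R': array([[ 0.0156, -0.9998, -0.0083],
       [-0.9829, -0.0139, -0.1835],
       [ 0.1833,  0.011 , -0.983 ]]), 't': array([-0.0033,  0.5595,  1.2649])}
{'mtx': array([[350.405 ,   0.    , 256.7986],
       [  0.    , 350.405 , 191.639 ],
       [  0.    ,   0.    ,   1.    ]]), 'R': array([[ 0.8259,  0.5636, -0.0172],
       [ 0.4496, -0.6767, -0.583 ],
       [-0.3402,  0.4738, -0.8123]]), 't': array([-0.4397, -0.2087,  1.3556])}
```

View pics/top0x.png

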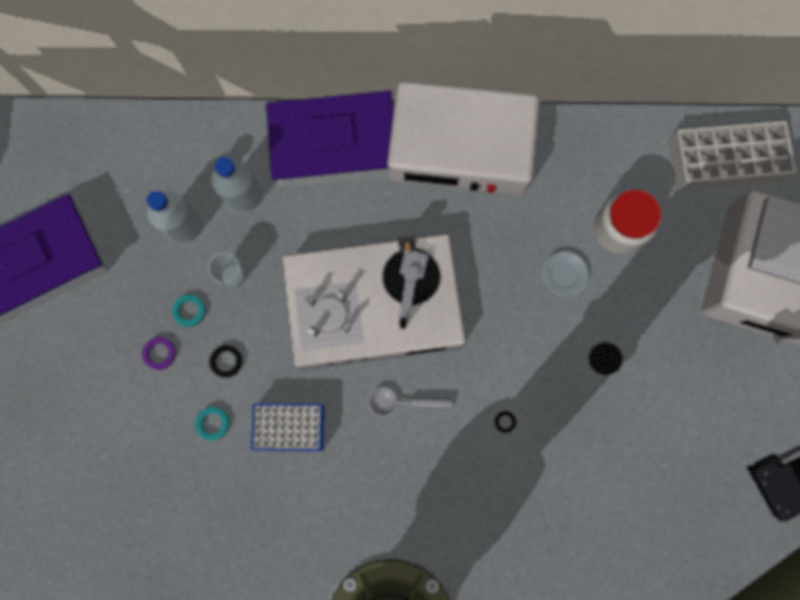

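View pics/scene0x.png

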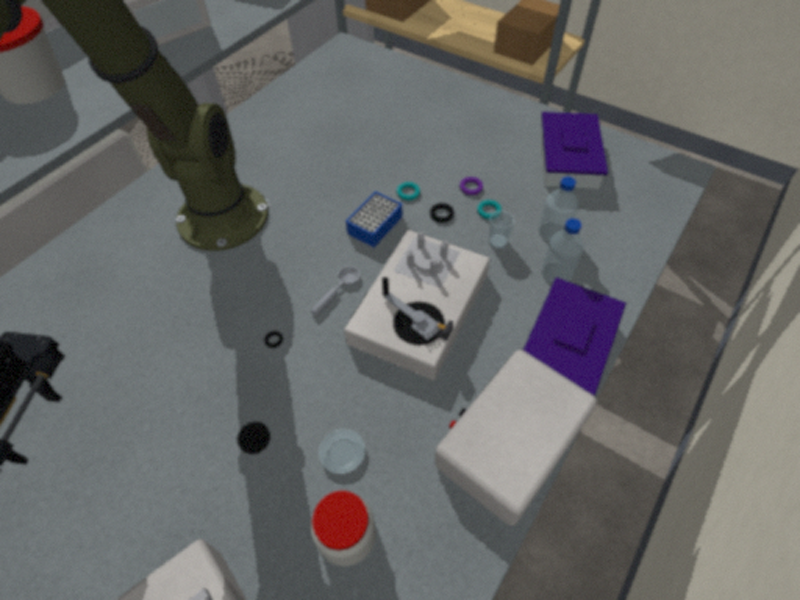

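Top view: the spacer is the black ring at (226,360) and the cover is the black disc at (605,358). The imager's top corners are at about (284,256), (450,237), (463,345) and (296,366), and the lever post is at about (404,322). These are in the 800x600 picture.

```bash
cat > h.py <<'E'
from bench import monitor,cams
import cv2,numpy as np
from scipy.spatial.transform import Rotation as Ro
np.set_printoptions(precision=4,suppress=True)
def ray(c,uv,fish=False):
    d=np.linalg.inv(c['mtx'])@[*uv,1.]
    if fish:
        th=np.hypot(d[0],d[1]); d=np.array([*(d[:2]/max(th,1e-9)*np.sin(th)),np.cos(th)])
    return -c['R'].T@c['t'], c['R'].T@d
def unproj(c,uv,z,fish=False):
    o,d=ray(c,uv,fish); return o+d*(z-o[2])/d[2]
def proj(c,X,fish=False):
    p=c['R']@np.asarray(X)+c['t']
    if fish:
        r=np.hypot(p[0],p[1]);th=np.arctan2(r,p[2]);q=np.array([p[0]/r*th,p[1]/r*th,1])
    else:q=p/p[2]
    return (c['mtx']@q)[:2]
def delta(target,yaw=None):
    "shift in tool axes (cm) and roll from measured pose to world target"
    s=monitor.get_state();R=Ro.from_rotvec(s['tool_rot'])
    print('slide cm',R.inv().apply(np.array(target)-s['position'])*100,'toolx',R.as_matrix()[:,0],'tooly',R.as_matrix()[:,1])
    if yaw is not None:
        y=R.as_matrix()[:,1]; a=np.arctan2(y[1],y[0]); d=(yaw-a+np.pi/2)%np.pi-np.pi/2
        print('roll',-d,'alt',-d+np.pi,-d-np.pi,'q7',s['joint_positions'][6])
E
python3 - <<'E'
from h import *
im=cv2.imread('pics/top0.png');c=cams.get_calibration('top')
g=im.max(2)
for n,(u,v) in dict(spacer=(226,360),cover=(605,358)).items():
    u,v=u*.64,v*.64;r=16
    x0,y0=int(u)-r,int(v)-r;w=g[y0:y0+2*r,x0:x0+2*r]
    ys,xs=np.nonzero(w<45)
    (e,ax,an)=cv2.minAreaRect(np.float32(np.c_[xs,ys]))
    p=np.array([x0+e[0],y0+e[1]]);print(n,p,ax,len(xs),unproj(c,p,.009))
P=[unproj(c,np.array(q)*.64,.06)for q in[(284,256),(450,237),(463,345),(296,366)]]
print(np.array(P))
x0,y0=175,140
cv2.imwrite('pics/crop1.png',cv2.resize(im[y0:y0+105,x0:x0+135],None,fx=5.7,fy=5.7,interpolation=cv2.INTER_CUBIC))
E
```

```text
spacer [144.25 230.75] (18.384775161743164, 19.091880798339844) 162 [0.4459 0.303  0.009 ]
cover [387. 229.] (19.798988342285156, 19.798988342285156) 336 [ 0.4609 -0.3772  0.009 ]
[[ 0.628   0.1975  0.06  ]
 [ 0.6667 -0.0966  0.06  ]
 [ 0.474  -0.1193  0.06  ]
 [ 0.4334  0.1685  0.06  ]]
```

View pics/crop1.png

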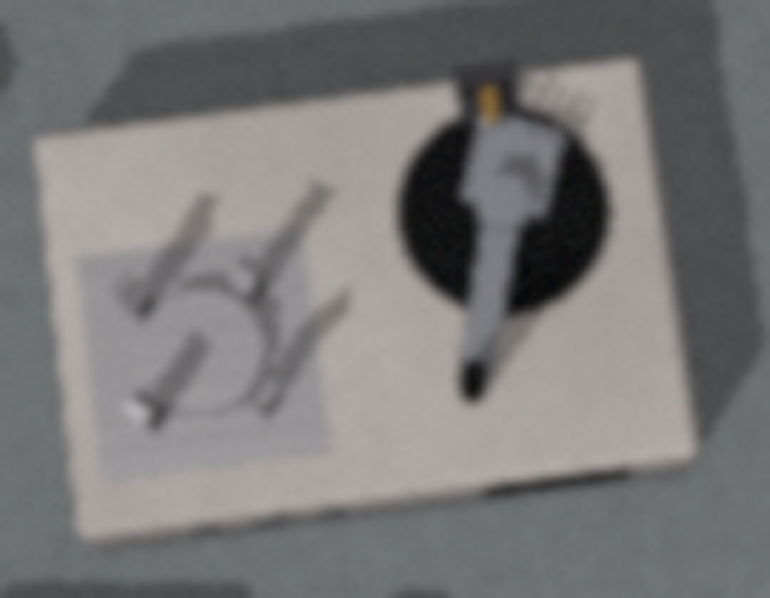

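Run:
```python
from h import *
c=cams.get_calibration('top')
f=lambda q:(np.array(q)+.5)/5.7-.5+[175,140]
b=[unproj(c,f(q),.06)[:2] for q in[(36,138),(638,60)]]
m=(b[0]+b[1])/2;d=b[0]-b[1];print('len',np.linalg.norm(d))
y=d/np.linalg.norm(d);x=np.array([y[1],-y[0]]);O=m-.1*x
print('O',O,'yaw',np.arctan2(x[1],x[0]))
W=lambda a,bb,z:np.array([*(O+a*x+bb*y),z])
for n,p in dict(FL=(-.1,.15,.06),FR=(-.1,-.15,.06),BL=(.1,.15,.06),handletop=(-.056,-.045,.125),pocket=(-.02,.08,.072),pivot=(.03,-.072,.06)).items():
    w=W(*p);print(n,w,(proj(c,w)-[175,140]+.5)*5.7-.5)
delta([.446,.303,.25],0)
cw=cams.get_calibration('wrist');print(cw, -cw['R'].T@cw['t'])
```

```text
len 0.29550389551718137
O [0.5507 0.0391] yaw 0.14633614275056556
FL [0.4299 0.1729 0.06  ] [ 75.082  546.7698]
FR [ 0.4736 -0.1239  0.06  ] [703.3983 463.8363]
BL [0.6278 0.2021 0.06  ] [ 31.4039 138.5955]
handletop [ 0.5019 -0.0136  0.125 ] [472.4112 381.2762]
pocket [0.5193 0.1154 0.072 ] [200.3715 357.7528]
pivot [ 0.5909 -0.0277  0.06  ] [503.4655 219.2633]
slide cm [ 53.4574 -72.048   -2.7239] toolx [ 0.8939  0.4483 -0.0001] tooly [ 0.4483 -0.8939 -0.0017]
roll -1.1059812942530138 alt 2.0356113593367793 -4.247573947842807 q7 -0.05690346593187123
{'mtx': array([[297.3186,   0.    , 254.2054],
       [  0.    , 297.3186, 185.6844],
       [  0.    ,   0.    ,   1.    ]]), 'R': array([[ 0.4481, -0.894 , -0.0019],
       [-0.8564, -0.4299,  0.286 ],
       [-0.2565, -0.1265, -0.9582]]), 't': array([-0.6502, -0.0349,  0.391 ])} [ 0.3618 -0.5468  0.3834]
```

move_arm(
  slide=[
    [46.1, -45.2, -2.8],
    [46.1, -45.2, -2.8],
    [46.1, -45.2, -2.8],
    [46.1, -45.2, -2.8],
    [46.1, -45.2, -2.8],
    [46.1, -45.2, -2.8],
    [46.1, -45.2, -2.8],
    [46.1, -45.2, -2.8],
    [46.1, -45.2, -2.8],
    [46.1, -45.2, -2.8],
    [46.1, -45.2, -2.8],
    [46.1, -45.2, -2.8],
    [46.1, -45.2, -2.8],
    [46.1, -45.2, -2.8],
    [46.1, -45.2, -2.8],
    [46.1, -45.2, -2.8],
  ],
  roll=[-1.252, -1.252, -1.252, -1.252, -1.252, -1.252, -1.252, -1.252, -1.252, -1.252, -1.252, -1.252, -1.252, -1.252, -1.252, -1.252],
  gripper=8.7,
)

```text
time: 1.7
position: [0.5004, 0.0282, 0.25]
tool_rot: [-2.055, -2.375, 0.002]
ft_force: [0.5, -0.1, -0.8]
grip_width: 1.002
grip_force: 0.0
```

Run:
```python
from h import *
import json
c=cams.get_calibration('wrist');im=cams.get_image('wrist')[:,:,::-1]
json.dump({k:v.tolist() for k,v in c.items()},open('w1.json','w'))
cv2.imwrite('pics/w1.png',im);cv2.imwrite('pics/w1x.png',cv2.resize(im,(800,600),interpolation=cv2.INTER_CUBIC))
O=np.array([.5507,.0391]);a=.1463
for p in [(-.1,.15,.06),(-.1,-.15,.06),(.1,.15,.06),(.1,-.15,.06),(-.02,.08,.072),(-.056,-.045,.125)]:
    w=[*(O+Ro.from_euler('z',a).as_matrix()[:2,:2]@p[:2]),p[2]];print(p,proj(c,w,True)*1.5625)
print('sp',proj(c,[.446,.303,.012],True)*1.5625)
print(monitor.get_state()['joint_positions']);delta([.446,.303,.1],.146)
```

```text
(-0.1, 0.15, 0.06) [331.7844  58.0128]
(-0.1, -0.15, 0.06) [343.0665 418.0953]
(0.1, 0.15, 0.06) [589.5935  68.7937]
(0.1, -0.15, 0.06) [561.4824 413.0842]
(-0.02, 0.08, 0.072) [440.4817 147.3214]
(-0.056, -0.045, 0.125) [390.4093 337.9123]
sp [380.9419 -62.2473]
[ 0.5956  0.0206 -0.7071  1.7478  0.0143  1.3791  0.0292]
slide cm [28.0226 -1.4436 14.9961] toolx [-0.1428  0.9897 -0.0006] tooly [ 0.9897  0.1428 -0.001 ]
roll -0.0026612456591756928 alt 3.1389314079306176 -3.1442538992489686 q7 0.02920436563128908
```

View pics/w1x.png

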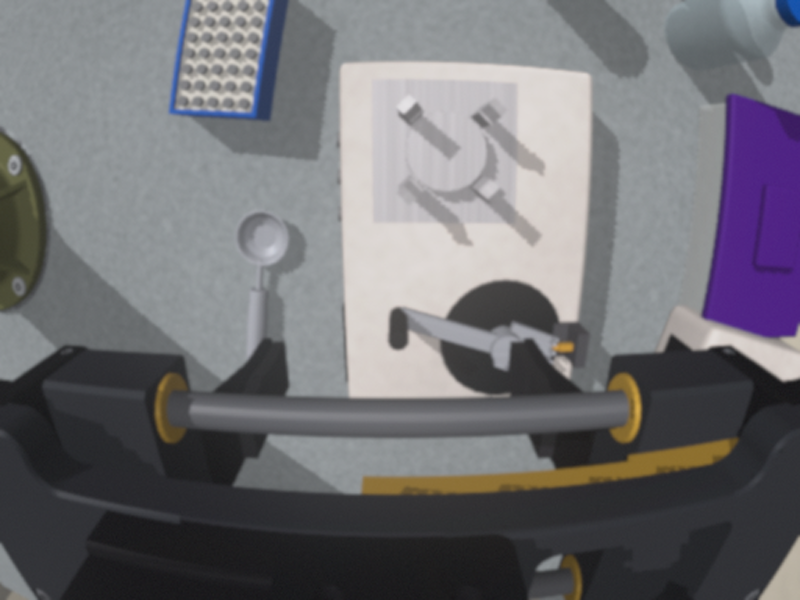

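The imager's left top corners are at (341,65) and (590,74) and the carrier is centred at (448,152), about 5 mm off my top-view estimate. I'll refine it later from a closer view. Next is the spacer.

move_arm(
  slide=[
    [21.7, -2.3, 5],
    [21.7, -2.3, 5],
    [21.7, -2.3, 5],
    [21.7, -2.3, 5],
    [21.7, -2.3, 5],
    [21.7, -2.3, 5],
    [21.7, -2.3, 5],
    [21.7, -2.3, 5],
  ],
  roll=[0, 0, 0, 0, 0, 0, 0, 0],
)

```text
time: 2.55
position: [0.4476, 0.2386, 0.2005]
tool_rot: [2.058, 2.373, -0.001]
ft_force: [0.5, 0.0, -0.3]
grip_width: 0.998
grip_force: 0.0
```

```bash
cat >> h.py <<'E'
def blob(c,im,X,ztop,fish=True,thr=45,r=40):
    u,v=proj(c,X,fish);x0,y0=int(u)-r,int(v)-r
    w=im[max(y0,0):y0+2*r,x0:x0+2*r].max(2);y0=max(y0,0)
    m=(w<thr).astype(np.uint8)
    k,l,st,ce=cv2.connectedComponentsWithStats(m)
    i=1+np.argmax(st[1:,4]);cnt=max(cv2.findContours((l==i).astype(np.uint8),0,1)[0],key=len)
    pts=np.array([unproj(c,p+[x0,y0],ztop,fish)[:2] for p in cnt[:,0].astype(float)])
    sol=np.linalg.lstsq(np.c_[2*pts,np.ones(len(pts))],(pts**2).sum(1),rcond=None)[0]
    rad=np.sqrt(sol[2]+sol[:2]@sol[:2]);res=np.hypot(*(pts-sol[:2]).T)-rad
    print('pred px',u,v,'centre',sol[:2],'rad',rad,'res',res.std(),'bbox',st[i]);return sol[:2]
E
python3 - <<'E'
from h import *
c=cams.get_calibration('wrist');im=cams.get_image('wrist')[:,:,::-1]
cv2.imwrite('pics/w2.png',im)
for t in(35,45,55):p=blob(c,im,[.446,.303,.01],.012,thr=t)
delta([*p,.02],.146)
E
```

```text
Traceback (most recent call last):
  File "h.py", line 30, in blob
    i=1+np.argmax(st[1:,4]);cnt=max(cv2.findContours((l==i).astype(np.uint8),0,1)[0],key=len)
        ~~~~~~~~~^^^^^^^^^^
ValueError: attempt to get argmax of an empty sequence
```

Run:
```python
from h import *
c=cams.get_calibration('wrist');im=cv2.imread('pics/w2.png')
u,v=proj(c,[.446,.303,.01],True);print(u,v)
w=im[int(v)-60:int(v)+60,int(u)-60:int(u)+60];print(w.max(2).min())
cv2.imwrite('pics/w2x.png',cv2.resize(im,(800,600)))
for t in(55,65,75,85):
    try:p=blob(c,im,[.446,.303,.01],.012,thr=t)
    except Exception as e:print(t,e)
delta([*p,.02],.146)
```

```text
260.45008294905654 110.79987449045169
61
55 attempt to get argmax of an empty sequence
pred px 260.45008294905654 110.79987449045169 centre [0.4474 0.3021] rad 0.026107192934968573 res 0.0005982205713676664 bbox [ 19  19  46  46 719]
pred px 260.45008294905654 110.79987449045169 centre [0.4471 0.3026] rad 0.027578352476844915 res 0.000332555332773827 bbox [  18   18   48   48 1008]
pred px 260.45008294905654 110.79987449045169 centre [0.447  0.3025] rad 0.02800749480241578 res 0.00034452350158091483 bbox [  17   17   49   49 1099]
slide cm [ 6.3419  0.8428 18.0533] toolx [-0.1415  0.9899 -0.0009] tooly [0.9899 0.1415 0.0003]
roll -0.003982060056773484 alt 3.1376105935330196 -3.1455747136465666 q7 -0.4571110586010134
```

View pics/w2x.png

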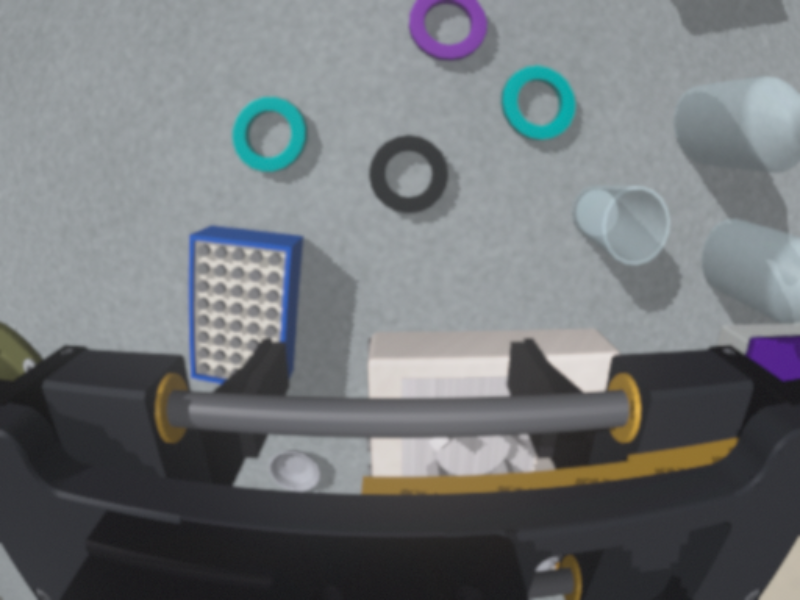

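The spacer sits at (409,174), clear of its neighbours, at world (0.447, 0.3025). I'll go down on it now.

move_arm(
  slide=[
    [6.3, 0.8, 5],
    [6.3, 0.8, 10],
    [6.3, 0.8, 14],
    [6.3, 0.8, 17],
    [6.3, 0.8, 19],
    [6.3, 0.8, 19.6],
    [6.3, 0.8, 19.6],
    [6.3, 0.8, 19.6],
  ],
  roll=[0, 0, 0, 0, 0, 0, 0, 0],
)

```text
time: 3.4
position: [0.4468, 0.3046, 0.006]
tool_rot: [2.054, 2.375, 0.003]
ft_force: [-0.1, 0.8, -0.3]
grip_width: 0.998
grip_force: 0.0
```

move_arm(
  slide=[
    [0, 0, 0],
    [0, 0, 0],
    [0, 0, 0],
    [0, 0, 0],
    [0, 0, 0],
    [0, 0, 0],
    [0, 0, 0],
    [0, 0, 0],
  ],
  roll=[0, 0, 0, 0, 0, 0, 0, 0],
  gripper=5.0,
  squeeze=15,
)

```text
time: 4.2
position: [0.4455, 0.3045, 0.0048]
tool_rot: [2.053, 2.377, 0.0]
ft_force: [0.7, -1.8, 3.9]
grip_width: 0.686
grip_force: 15.0
```

move_arm(
  slide=[
    [0, 0, -2],
    [0, 0, -6],
    [0, 0, -11],
    [0, 0, -16],
    [-4, 0.5, -20],
    [-9, 1.2, -20],
    [-14, 1.8, -20],
    [-19, 2.4, -20],
    [-24, 3.1, -20],
    [-28, 3.6, -20],
    [-28, 3.6, -20],
    [-28, 3.6, -20],
    [-28, 3.6, -20],
  ],
  roll=[0, 0, 0, 0, 0, 0, 0, 0, 0, 0, 0, 0, 0],
)

```text
time: 5.5
position: [0.5211, 0.0342, 0.2042]
tool_rot: [-2.051, -2.379, -0.0]
ft_force: [-0.1, 0.3, -0.2]
grip_width: 0.687
grip_force: 15.0
```

Run:
```python
from h import *
import json
s=monitor.get_state();print(s['position'],s['tool_rot'],s['grip_width'],s['ft_force'])
c=cams.get_calibration('wrist');im=cams.get_image('wrist')[:,:,::-1]
json.dump({k:v.tolist() for k,v in c.items()},open('w3.json','w'))
cv2.imwrite('pics/w3.png',im)
u,v=proj(c,[.523,.114,.08],True);x0,y0=int(u)-95,max(int(v)-70,0);print(x0,y0)
cv2.imwrite('pics/w3x.png',cv2.resize(im[y0:y0+150,x0:x0+190],None,fx=4,fy=4,interpolation=cv2.INTER_CUBIC))
```

```text
[0.5211 0.0342 0.2042] [-2.0507 -2.3786 -0.0003] 0.686786688993701 [-0.1453  0.348  -0.1832]
173 28
```

View pics/w3x.png

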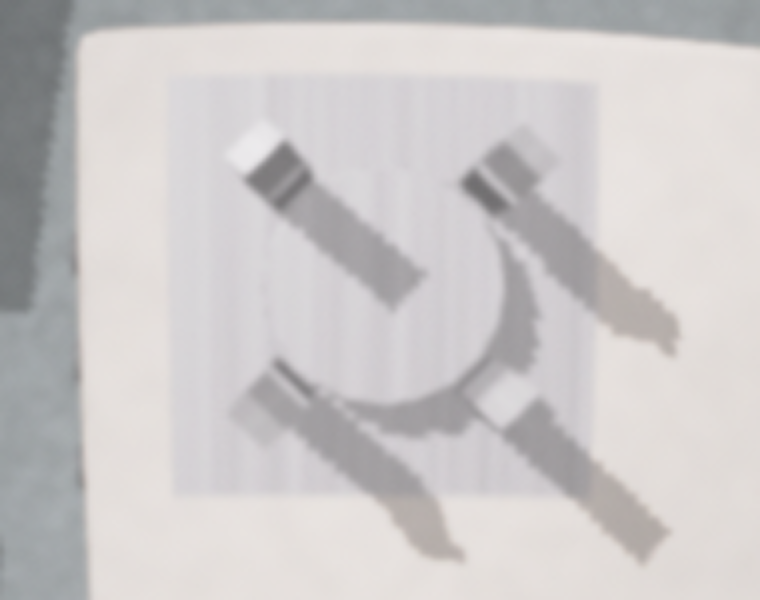

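Close view (crop): the plate's corners are (170,75), (600,82), (594,497) and (174,496). The four posts are at about (270,165), (507,168), (265,402) and (503,397).

Run:
```python
from h import *
import json
from scipy.optimize import least_squares
c={k:np.array(v) for k,v in json.load(open('w3.json')).items()};print('cam',-c['R'].T@c['t'])
un=lambda q,z:unproj(c,(np.array(q)+.5)/4-.5+[173,28],z,True)[:2]
pl=np.array([un(q,.06) for q in[(170,75),(600,82),(594,497),(174,496)]])
print('plate',pl.mean(0),[np.linalg.norm(pl[i]-pl[i-1]) for i in range(4)])
e=pl[1]-pl[0]+pl[2]-pl[3];print('yaw',np.arctan2(e[1],e[0]))
e=un((600,40),.06)-un((90,33),.06)
P=pl.mean(0)
l=np.array([un((82,100),.06),un((90,590),.06)]);print('left edge',l, 'yaw',np.arctan2(*(l[0]-l[1])[::-1])-np.pi/2)
# carrier circle at z=.072
cc=np.array([un(q,.072) for q in[(505,290),(385,404),(268,290),(390,170)]]);print('carrier',cc[::2].mean(0),cc[1::2].mean(0),cc)
# model overlay
im=cv2.imread('pics/w3x.png');a=np.arctan2(*(pl[1]-pl[0]+pl[2]-pl[3])[::-1])
for k in range(4):
    f=a+np.pi/4+k*np.pi/2;d=np.array([np.cos(f),np.sin(f)]);t=np.array([-d[1],d[0]])
    for r,z,col in((32,.06,(0,0,255)),(44,.06,(0,0,255)),(32,.098,(0,200,0)),(44,.106,(255,0,0))):
        q=[((proj(c,[*(P+d*r/1e3+t*s*.006),z],True)-[173,28]+.5)*4-.5) for s in(-1,1)]
        cv2.line(im,*[tuple(int(round(v)) for v in x) for x in q],col,1)
cv2.imwrite('pics/ov.png',im)
```

```text
cam [0.51   0.1106 0.3661]
plate [0.5248 0.1142] [np.float64(0.1101342313269141), np.float64(0.10981736278085796), np.float64(0.10979527663058394), np.float64(0.11090622731339526)]
yaw 0.14758655116207545
left edge [[0.4405 0.1518]
 [0.4584 0.023 ]] yaw 0.13824222354750537
carrier [0.5244 0.1128] [0.5245 0.1133] [[0.5531 0.1174]
 [0.5283 0.0845]
 [0.4957 0.1082]
 [0.5207 0.1421]]
```

View pics/ov.png

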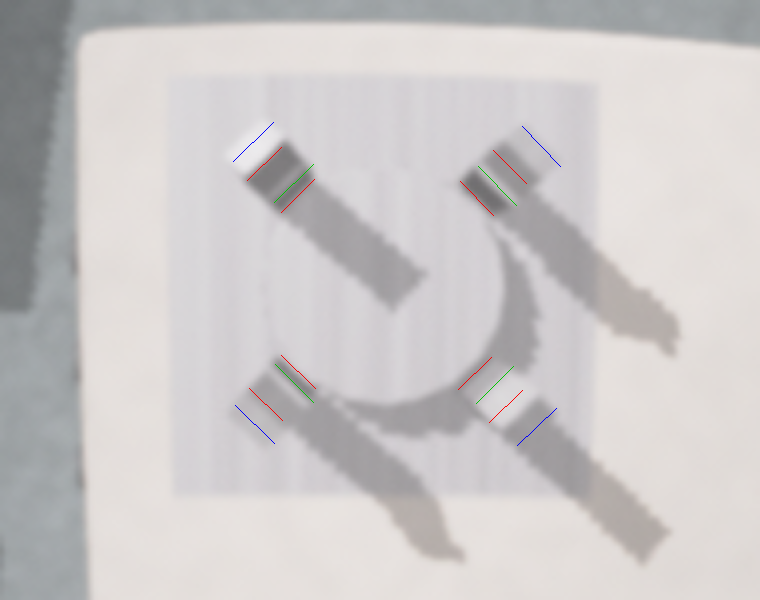

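The model overlay fits well: pocket at (0.524, 0.114), yaw 0.146.

move_arm(
  slide=[
    [4, 0.7, 0],
    [8, 1.4, 2],
    [8, 1.4, 5],
    [8, 1.4, 7.4],
    [8, 1.4, 7.4],
    [8, 1.4, 7.4],
    [8, 1.4, 7.4],
  ],
  roll=[0, 0, 0, 0, 0, 0, 0],
)

```text
time: 6.25
position: [0.5247, 0.1145, 0.1321]
tool_rot: [2.052, 2.377, 0.003]
ft_force: [-0.2, 0.1, -0.3]
grip_width: 0.688
grip_force: 15.0
```

Run:
```python
from h import *
delta([.5237,.1155,.0768],.146);s=monitor.get_state();print(s['position'],s['ft_force'])
```

```text
slide cm [ 0.1131 -0.1002  5.531 ] toolx [-0.146   0.9893 -0.0001] tooly [0.9893 0.146  0.0024]
roll 0.000522817880549642 alt 3.1421154714703428 -3.1410698357092435 q7 -0.2678810836845551
[0.5247 0.1145 0.1321] [-0.1586  0.1172 -0.3081]
```

move_arm(
  slide=[
    [0.1, -0.1, 0.5],
    [0.1, -0.1, 1.2],
    [0.1, -0.1, 1.8],
    [0.1, -0.1, 2.3],
    [0.1, -0.1, 2.8],
    [0.1, -0.1, 3.3],
    [0.1, -0.1, 3.8],
    [0.1, -0.1, 3.8],
  ],
  roll=[0, 0, 0, 0, 0, 0, 0, 0],
)

```text
time: 7.05
position: [0.5225, 0.1147, 0.0918]
tool_rot: [-2.053, -2.377, 0.0]
ft_force: [-0.3, -0.6, -0.3]
grip_width: 0.688
grip_force: 15.0
```

move_arm(
  slide=[
    [0, 0, 0.4],
    [0, 0, 0.8],
    [0, 0, 1.1],
    [0, 0, 1.3],
    [0, 0, 1.5],
    [0, 0, 1.5],
  ],
  roll=[0, 0, 0, 0, 0, 0],
)

```text
time: 7.65
position: [0.5226, 0.1147, 0.0773]
tool_rot: [-2.053, -2.378, 0.0]
ft_force: [0.2, -0.4, -0.9]
grip_width: 0.685
grip_force: 15.0
```

Another 1.5 mm down to touch, then let go.

move_arm(
  slide=[
    [0, 0, 0.1],
    [0, 0, 0.15],
    [0, 0, 0.15],
  ],
  roll=[0, 0, 0],
)

```text
time: 7.95
position: [0.5228, 0.1147, 0.0768]
tool_rot: [2.053, 2.377, -0.001]
ft_force: [-2.8, -1.3, 5.7]
grip_width: 0.685
grip_force: 15.0
```

move_arm(
  slide=[
    [0, 0, 0],
    [0, 0, 0],
    [0, 0, 0],
    [0, 0, 0],
    [0, 0, -0.5],
    [0, 0, -2],
    [0, 0, -5],
    [0, 0, -9],
    [0, 0, -13],
    [0, 0, -13],
  ],
  roll=[0, 0, 0, 0, 0, 0, 0, 0, 0, 0],
  gripper=8.7,
)

```text
time: 8.95
position: [0.5262, 0.1163, 0.213]
tool_rot: [2.048, 2.372, 0.012]
ft_force: [-0.3, 1.1, 0.7]
grip_width: 1.0
grip_force: 0.0
```

move_arm(
  slide=[
    [-4, 0, 0],
    [-8.5, 0, 0],
    [-8.5, 0, 0],
    [-8.5, 0, 0],
  ],
  roll=[0, 0, 0, 0],
)

```text
time: 9.35
position: [0.5351, 0.0293, 0.2064]
tool_rot: [2.057, 2.374, 0.0]
ft_force: [0.1, 1.3, 0.5]
grip_width: 1.001
grip_force: 0.0
```

Run:
```python
from h import *
c=cams.get_calibration('wrist');im=cams.get_image('wrist')[:,:,::-1]
cv2.imwrite('pics/w4.png',im)
for t in(70,85,100):blob(c,im,[.5245,.114,.084],.084,thr=t)
delta([.461,-.45,.2],.146)
```

```text
pred px 255.6706236972806 91.23330876310898 centre [0.5299 0.1095] rad 0.018536389072456638 res 0.002861375950477089 bbox [ 40  25  28  45 359]
pred px 255.6706236972806 91.23330876310898 centre [0.5232 0.1124] rad 0.027861193195322504 res 0.0004088684909752098 bbox [  10   13   60   59 1600]
pred px 255.6706236972806 91.23330876310898 centre [0.5231 0.1124] rad 0.028419454614704256 res 0.0005273213822327325 bbox [   9   12   61   60 1777]
slide cm [-46.5166 -14.299    0.6126] toolx [-0.1451  0.9894  0.0005] tooly [0.9894 0.1451 0.0004]
roll -0.0004017490932752832 alt 3.1411909044965176 -3.1419944026830686 q7 -0.049481506921141574
```

move_arm(
  slide=[
    [-46.5, -14.3, 0.6],
    [-46.5, -14.3, 0.6],
    [-46.5, -14.3, 0.6],
    [-46.5, -14.3, 0.6],
    [-46.5, -14.3, 0.6],
    [-46.5, -14.3, 0.6],
    [-46.5, -14.3, 0.6],
    [-46.5, -14.3, 0.6],
    [-46.5, -14.3, 0.6],
    [-46.5, -14.3, 0.6],
    [-46.5, -14.3, 0.6],
    [-46.5, -14.3, 0.6],
    [-46.5, -14.3, 0.6],
  ],
  roll=[0, 0, 0, 0, 0, 0, 0, 0, 0, 0, 0, 0, 0],
)

```text
time: 10.7
position: [0.4631, -0.4476, 0.2003]
tool_rot: [2.049, 2.382, 0.002]
ft_force: [0.1, -1.3, -0.6]
grip_width: 1.0
grip_force: 0.0
```

Run:
```python
from h import *
c=cams.get_calibration('wrist');im=cams.get_image('wrist')[:,:,::-1]
cv2.imwrite('pics/w5.png',im);cv2.imwrite('pics/w5x.png',cv2.resize(im,(800,600)))
for t in(50,65,75,85,95):
    try:p=blob(c,im,[.461,-.377,.01],.012,thr=t)
    except Exception as e:print(t,e)
delta([*p,.02],.146)
```

```text
50 attempt to get argmax of an empty sequence
pred px 261.1716674178411 105.8974157892279 centre [ 0.4619 -0.3802] rad 0.027283519523663147 res 0.0003667499371992251 bbox [  17   21   48   47 1760]
pred px 261.1716674178411 105.8974157892279 centre [ 0.4619 -0.3802] rad 0.027864721048890134 res 0.0003477035096079419 bbox [  16   20   49   48 1834]
pred px 261.1716674178411 105.8974157892279 centre [ 0.4619 -0.3802] rad 0.028394438867371065 res 0.0003583230605976744 bbox [  16   20   50   49 1902]
pred px 261.1716674178411 105.8974157892279 centre [ 0.4619 -0.3802] rad 0.028739635248619368 res 0.00037130669509389093 bbox [  16   19   50   50 1948]
slide cm [ 6.6655  0.877  18.0491] toolx [-0.1496  0.9887  0.0005] tooly [0.9887 0.1496 0.001 ]
roll 0.004179372463855913 alt 3.145772026053649 -3.137413281125937 q7 0.7616684570102262
```

View pics/w5x.png

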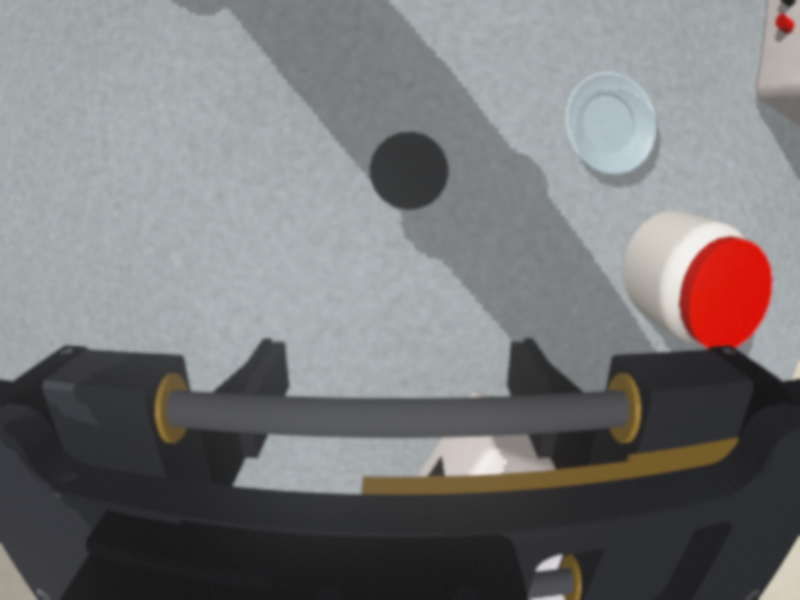

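The cover is at (409,170), world (0.462, -0.380), and nothing is near it.

move_arm(
  slide=[
    [3, 0.4, 3],
    [6.6, 0.8, 7],
    [6.6, 0.8, 11],
    [6.6, 0.8, 15],
    [6.6, 0.8, 15],
    [6.6, 0.8, 15],
    [6.6, 0.8, 15],
  ],
  roll=[0, 0, 0, 0, 0, 0, 0],
)

```text
time: 11.45
position: [0.4615, -0.3846, 0.0529]
tool_rot: [2.05, 2.375, 0.0]
ft_force: [0.4, -0.1, 0.7]
grip_width: 1.002
grip_force: 0.0
```

Run:
```python
from h import *
delta([.4615,-.3802,.005],.146)
```

```text
slide cm [0.4524 0.0467 4.7924] toolx [-0.1461  0.9893 -0.0034] tooly [0.9893 0.1461 0.003 ]
roll 0.000626770686610989 alt 3.142219424276404 -3.140965882903182 q7 0.6409403639869393
```

move_arm(
  slide=[
    [0.4, 0, 2],
    [0.4, 0, 4],
    [0.4, 0, 4.7],
    [0.4, 0, 4.7],
    [0.4, 0, 4.7],
    [0.4, 0, 4.7],
  ],
  roll=[0, 0, 0, 0, 0, 0],
)

```text
time: 12.05
position: [0.4599, -0.3807, 0.0046]
tool_rot: [2.052, 2.375, -0.0]
ft_force: [0.6, -0.2, -0.4]
grip_width: 1.0
grip_force: 0.0
```

move_arm(
  slide=[
    [0, 0, 0],
    [0, 0, 0],
    [0, 0, 0],
    [0, 0, 0],
    [0, 0, 0],
    [0, 0, 0],
    [0, 0, 0],
    [0, 0, 0],
  ],
  roll=[0, 0, 0, 0, 0, 0, 0, 0],
  gripper=5.0,
  squeeze=20,
)

```text
time: 12.85
position: [0.4592, -0.3799, 0.0032]
tool_rot: [2.053, 2.377, 0.0]
ft_force: [0.3, 0.6, 0.4]
grip_width: 0.671
grip_force: 20.0
```

move_arm(
  slide=[
    [0, 0, -2],
    [0, 0, -6],
    [0, 0, -11],
    [0, 0, -16],
    [47.8, 13.5, -20],
    [47.8, 13.5, -20],
    [47.8, 13.5, -20],
    [47.8, 13.5, -20],
    [47.8, 13.5, -20],
    [47.8, 13.5, -20],
    [47.8, 13.5, -20],
    [47.8, 13.5, -20],
    [47.8, 13.5, -20],
    [47.8, 13.5, -20],
    [47.8, 13.5, -20],
    [47.8, 13.5, -15],
    [47.8, 13.5, -15],
    [47.8, 13.5, -15],
  ],
  roll=[0, 0, 0, 0, 0, 0, 0, 0, 0, 0, 0, 0, 0, 0, 0, 0, 0, 0],
)

```text
time: 14.65
position: [0.5221, 0.1119, 0.1525]
tool_rot: [-2.053, -2.376, 0.003]
ft_force: [-0.0, 0.5, 0.1]
grip_width: 0.668
grip_force: 20.0
```

Run:
```python
from h import *
delta([.5232,.1132,.0872],.146);s=monitor.get_state();print(s['position'],s['ft_force'],s['grip_width'])
im=cams.get_image('scene')[:,:,::-1];c=cams.get_calibration('scene')
u,v=map(int,proj(c,[.5232,.1132,.14]));cv2.imwrite('pics/s6.png',cv2.resize(im[v-55:v+45,u-65:u+65],None,fx=6,fy=6,interpolation=cv2.INTER_CUBIC))
```

```text
slide cm [0.1083 0.1407 6.533 ] toolx [-0.1451  0.9894  0.    ] tooly [ 0.9894  0.1451 -0.0027]
roll -0.00043492375380882464 alt 3.1411577298359843 -3.142027577343602 q7 -0.2538941713860192
[0.5221 0.1119 0.1525] [-0.0204  0.483   0.1149] 0.6681533245935717
```

View pics/s6.png

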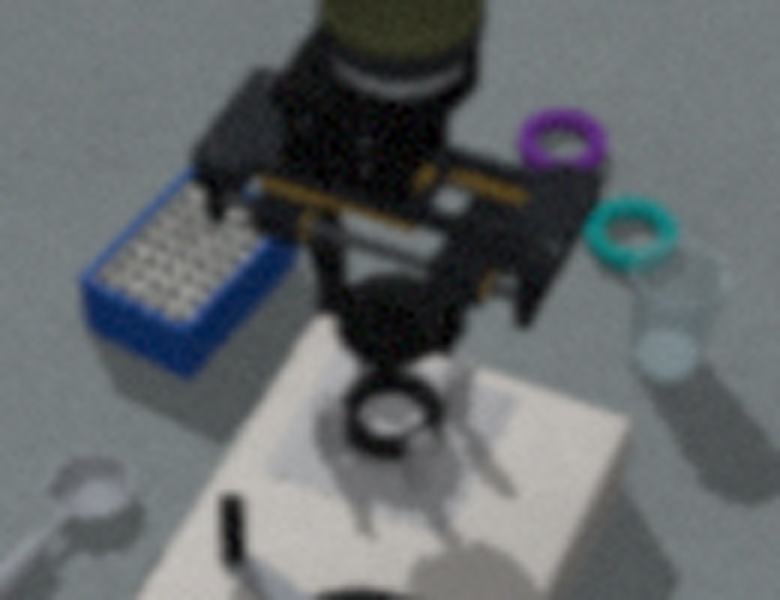

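The spacer lies seated in the pocket (395,412) and the cover is held level above it (400,325).

move_arm(
  slide=[
    [0.1, 0.1, 1],
    [0.1, 0.1, 2],
    [0.1, 0.1, 3],
    [0.1, 0.1, 3.6],
    [0.1, 0.1, 4.2],
    [0.1, 0.1, 4.8],
    [0.1, 0.1, 5.3],
    [0.1, 0.1, 5.3],
  ],
  roll=[0, 0, 0, 0, 0, 0, 0, 0],
)

```text
time: 15.5
position: [0.5233, 0.1138, 0.0993]
tool_rot: [-2.053, -2.377, 0.001]
ft_force: [-0.5, -0.1, -1.2]
grip_width: 0.669
grip_force: 20.0
```

move_arm(
  slide=[
    [0, 0, 0.4],
    [0, 0, 0.7],
    [0, 0, 1.0],
    [0, 0, 1.2],
    [0, 0, 1.3],
    [0, 0, 1.3],
  ],
  roll=[0, 0, 0, 0, 0, 0],
)

```text
time: 16.1
position: [0.5238, 0.1139, 0.0871]
tool_rot: [2.053, 2.377, -0.0]
ft_force: [-1.0, -0.6, 0.3]
grip_width: 0.675
grip_force: 20.0
```

move_arm(
  slide=[
    [0, 0, 0.1],
    [0, 0, 0.15],
    [0, 0, 0.15],
  ],
  roll=[0, 0, 0],
)

```text
time: 16.4
position: [0.5239, 0.1139, 0.087]
tool_rot: [2.053, 2.377, -0.001]
ft_force: [-4.5, -1.9, 11.3]
grip_width: 0.672
grip_force: 20.0
```

move_arm(
  slide=[
    [0, 0, 0],
    [0, 0, 0],
    [0, 0, 0],
    [0, 0, 0],
    [0, 0, -0.5],
    [0, 0, -2],
    [0, 0, -5],
    [0, 0, -9],
    [-4, 0, -12],
    [-9, 0, -12],
    [-9, 0, -12],
    [-9, 0, -12],
  ],
  roll=[0, 0, 0, 0, 0, 0, 0, 0, 0, 0, 0, 0],
  gripper=8.7,
)

```text
time: 17.6
position: [0.5372, 0.0233, 0.2065]
tool_rot: [2.057, 2.373, 0.001]
ft_force: [0.1, 1.3, 0.1]
grip_width: 0.999
grip_force: 0.0
```

Run:
```python
from h import *
s=monitor.get_state();print(s['position'])
c=cams.get_calibration('wrist');im=cams.get_image('wrist')[:,:,::-1]
cv2.imwrite('pics/w7.png',im);cv2.imwrite('pics/w7x.png',cv2.resize(im,(800,600)))
for t in(70,85,100):blob(c,im,[.5235,.114,.096],.096,thr=t)
# lever pred
R2=Ro.from_euler('z',.146).as_matrix()[:2,:2];P=np.array([.5235,.1138]);O=P-R2@[-.02,.08]
print('O',O)
pv=O+R2@[.03,-.072];print('pivot',pv)
for th in(0,.6):
    f=.146+np.pi-.3+th;h=pv+.09*np.array([np.cos(f),np.sin(f)]);print(th,'handle',h,'tangent dir',-np.sin(f),np.cos(f), proj(c,[*h,.125],True)*1.5625,proj(c,[*h,.078],True)*1.5625)
```

```text
[0.5372 0.0233 0.2065]
pred px 253.13525755853146 83.8759160807549 centre [0.5292 0.1095] rad 0.023257339903227873 res 0.0016061374096624725 bbox [  18   19   54   54 2077]
pred px 253.13525755853146 83.8759160807549 centre [0.5243 0.1126] rad 0.028106357062359418 res 0.0004704538954144785 bbox [  10   12   63   62 3077]
pred px 253.13525755853146 83.8759160807549 centre [0.5243 0.1127] rad 0.028628502708871503 res 0.0006221282824822316 bbox [   9   12   64   63 3189]
O [0.5549 0.0376]
pivot [ 0.5951 -0.0293]
0 handle [ 0.5061 -0.0155] tangent dir -0.1533920107349946 -0.9881654168420767 [334.0709 354.5544] [342.8496 325.5318]
0.6 handle [ 0.5139 -0.0681] tangent dir 0.4313602755869477 -0.9021797562822791 [339.2429 431.0574] [346.4269 394.6638]
```

View pics/w7x.png

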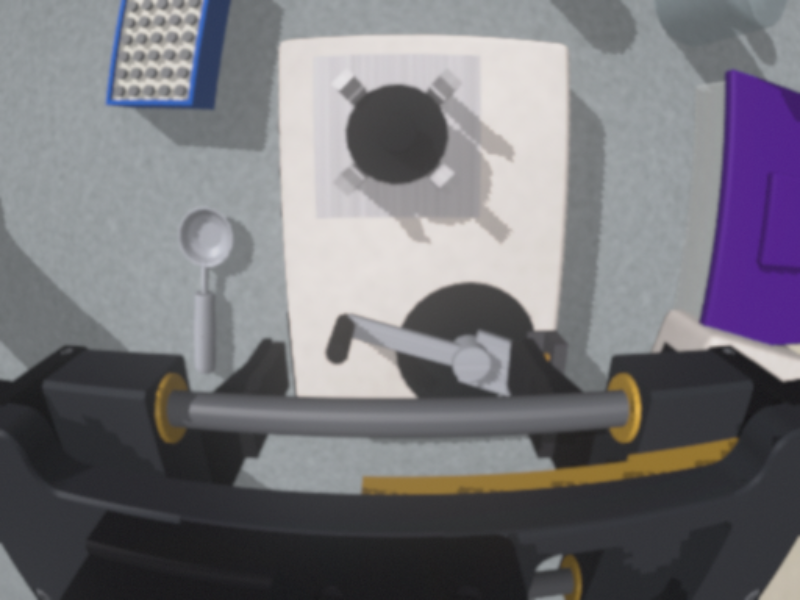

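The cover is seated (397,133) and the lever post is at base (345,325), top (338,352), within about 2 mm of the prediction. Next is the lever: turn the tool so the fingers close along the handle's tangent.

move_arm(
  slide=[
    [-3.3, -3.5, 0],
    [-3.3, -3.5, 0],
    [-3.3, -3.5, 0],
    [-3.3, -3.5, 0],
    [-3.3, -3.5, 0],
    [-3.3, -3.5, 0],
    [-3.3, -3.5, 0],
    [-3.3, -3.5, 0],
    [-3.3, -3.5, 0],
    [-3.3, -3.5, 0],
    [-3.3, -3.5, 0],
    [-3.3, -3.5, 0],
    [-3.3, -3.5, 0],
  ],
  roll=[-0.14, -0.28, -0.42, -0.56, -0.7, -0.84, -0.98, -1.12, -1.26, -1.416, -1.416, -1.416, -1.416],
  gripper=6.0,
)

```text
time: 18.95
position: [0.507, -0.0122, 0.2056]
tool_rot: [-0.016, -3.142, -0.0]
ft_force: [0.8, -0.8, -0.6]
grip_width: 0.688
grip_force: 0.0
```

Run:
```python
from h import *
delta([.507,-.015,.088],1.416);s=monitor.get_state();print(s['position'],s['joint_positions'],s['grip_width'])
c=cams.get_calibration('wrist');im=cams.get_image('wrist')[:,:,::-1]
cv2.imwrite('pics/w8.png',im)
for z in(.078,.125):print(proj(c,[.507,-.015,z],True))
```

```text
slide cm [-0.0019 -0.2835 11.7602] toolx [-0.9999  0.01    0.    ] tooly [0.01   0.9999 0.    ]
roll 0.14477891953314637 alt 3.2863715731229393 -2.996813734056647 q7 1.4837628226621857
[ 0.507  -0.0122  0.2056] [ 0.8361  0.083  -0.8963  1.7973  0.0674  1.293   1.4838] 0.6878401749860864
[252.5186 178.0748]
[252.2311 192.4018]
```

move_arm(
  slide=[
    [0, -0.3, 3],
    [0, -0.3, 6],
    [0, -0.3, 8.5],
    [0, -0.3, 10.5],
    [0, -0.3, 11.7],
    [0, -0.3, 11.7],
    [0, -0.3, 11.7],
  ],
  roll=[0, 0, 0, 0, 0, 0, 0],
)

```text
time: 19.7
position: [0.5076, -0.0158, 0.0892]
tool_rot: [0.014, 3.141, 0.0]
ft_force: [0.5, -0.1, -0.3]
grip_width: 0.688
grip_force: 0.0
```

move_arm(
  slide=[
    [0, 0, 0],
    [0, 0, 0],
    [0, 0, 0],
    [0, 0, 0],
    [0, 0, 0],
    [0, 0, 0],
    [0, 0, 0],
    [0, 0, 0],
    [0, 0, 0],
    [0, 0, 0],
  ],
  roll=[0, 0, 0, 0, 0, 0, 0, 0, 0, 0],
  gripper=0.5,
  squeeze=25,
)

```text
time: 20.7
position: [0.507, -0.0146, 0.0885]
tool_rot: [-0.012, -3.141, -0.002]
ft_force: [-0.1, 5.4, 0.8]
grip_width: 0.156
grip_force: 25.0
```

Run:
```python
from h import *
s=monitor.get_state();p=s['position'];print(p,s['ft_force'],s['grip_width']*87)
pv=np.array([.5955,-.0293]);d=p[:2]-pv;print(np.linalg.norm(d),'theta',np.arctan2(d[1],d[0])%(2*np.pi)-(.146+np.pi-.3))
```

```text
[ 0.507  -0.0146  0.0885] [-0.0892  5.3834  0.7751] 13.556569806350199
0.08971285435513401 theta -0.010238008537444276
```

move_arm(
  slide=[
    [0.05, -0.3, 0],
    [0.08, -0.7, 0],
    [0.1, -1.1, 0],
    [0.1, -1.5, 0],
    [0.08, -1.8, 0],
    [0.05, -2.2, 0],
    [0, -2.6, 0],
    [-0.07, -3, 0],
    [-0.15, -3.3, 0],
    [-0.2, -3.6, 0],
    [-0.2, -3.6, 0],
    [-0.2, -3.6, 0],
    [-0.2, -3.6, 0],
  ],
  roll=[0, -0.02, -0.04, -0.06, -0.08, -0.1, -0.12, -0.14, -0.16, -0.18, -0.18, -0.18, -0.18],
)

```text
time: 22.0
position: [0.5075, -0.0499, 0.0884]
tool_rot: [0.272, -3.127, -0.003]
ft_force: [-3.1, 7.4, 3.0]
grip_width: 0.148
grip_force: 25.0
```

```bash
cat > th.py <<'E'
from h import *
s=monitor.get_state();p=s['position'];print(s['time'],p,s['ft_force'],s['grip_width']*87)
pv=np.array([.5955,-.0285]);d=p[:2]-pv;print(np.linalg.norm(d),'theta',np.arctan2(d[1],d[0])%(2*np.pi)-(.146+np.pi-.3))
f=.146+np.pi-.3+.6;delta([*(pv+.0897*np.array([np.cos(f),np.sin(f)])),p[2]])
E
python3 th.py
```

```text
22.0 [ 0.5075 -0.0499  0.0884] [-3.0781  7.3807  3.0025] 12.863210489410593
0.09051594331915441 theta 0.39245590586329326
slide cm [-0.3938 -1.8266 -0.0053] toolx [-0.985  -0.1725  0.0025] tooly [-0.1725  0.985   0.0023]
```

move_arm(
  slide=[
    [-0.04, -0.3, 0],
    [-0.1, -0.6, 0],
    [-0.17, -0.9, 0],
    [-0.25, -1.2, 0],
    [-0.32, -1.5, 0],
    [-0.38, -1.75, 0],
    [-0.38, -1.75, 0],
    [-0.38, -1.75, 0],
    [-0.38, -1.75, 0],
  ],
  roll=[-0.02, -0.04, -0.06, -0.08, -0.1, -0.12, -0.12, -0.12, -0.12],
)

```text
time: 22.9
position: [0.5131, -0.0667, 0.0884]
tool_rot: [0.458, -3.102, -0.003]
ft_force: [-6.6, 6.4, 6.9]
grip_width: 0.153
grip_force: 25.0
```

```bash
python3 th.py
python3 - <<'E'
from h import *
c=cams.get_calibration('top');im=cams.get_image('top')[:,:,::-1];cv2.imwrite('pics/t9.png',im)
print(monitor.get_state()['ft_force'])
E
```

```text
22.9 [ 0.5131 -0.0667  0.0884] [-6.6086  6.4235  6.8923] 13.298306738867723
0.09087937444512262 theta 0.5883840254373909
slide cm [-0.132  -0.0865 -0.0009] toolx [-0.9573 -0.2892  0.0051] tooly [-0.2891  0.9573  0.0028]
[-6.7421  6.6598  6.5415]
```

Run:
```python
from bench import workorder
print(workorder.close_job())
```

```text
the job is handed in; nothing more can be done
None
```

I laid the spacer and then the cover in the pocket and let go of each; the focus lever is held at about 0.59 rad, in the third notch, with the fingers still gripping it, and I handed the job in at about 23 s (no verdict was returned).

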